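# Hold the label printer's roll guides open at the width mark

## Task

I am about to drop a fresh roll into the open label printer. Draw the spring-loaded roll guide, the one with the pull tab, out sideways until the tip of its edge guide stands over the paper strip stuck on the printer's deck, and hold it still there: finish while you are still holding it, because it springs shut if you let go. Leave the other things on the bench where they are.

Things in the scene. Friction and masses are not known exactly. Their poses are not given: they have to be found in the camera images.
- printer: Desktop label printer, fixed, 260 mm deep (its x) x 230 wide (its y), dark base 95 mm high with an open well. Origin: centre of its underside; x to its back, y to the left of someone at its front facing it. Two roll guides face each other across the well and slide along its y. Deck before the well 89 mm high. Grey lid, hinged at the back edge (x = 124), leans open, 335 mm high.
- roll_guide (a joint): Travel in m of the left roll guide, the one with the pull tab: 0 = sprung shut (rest), grows as it is drawn outwards along the printer's +y, end stop at 0.045. A spring pulls it shut with about 3 N at rest and 7 N at the end stop. A rack and pinion moves the twin guide by the same amount the other way, so that both open together.
- pull_tab (a point): Middle of the top edge of the left guide's pull tab, 158 mm above the bench. The tab is an upright plate 10 mm thick (printer's y) and 40 mm wide (its x); its ribbed upper 35 mm stand clear of all else in the well (discs and twin guide 120 mm high, walls 95 mm). Can be pinched from above across its thickness. Moves with the guide.
- edge_tip (a point): Front tip of the left guide's edge guide, a thin grey fin (4 mm, 3 mm at the tip) that runs forward from the guide over the deck; 90 mm above the bench. Moves with the guide, 1:1 with the tab.
- width_mark: Strip of white paper stuck flat on the deck, 40 mm long along the printer's x, 10 mm wide along its y: how far the left guide is to be drawn out. Origin at its middle, axes parallel to the printer's. It lies 18 to 38 mm outwards of the edge tip's rest position; 35 mm of its length lie in front of the tip.
- twin_guide: The right roll guide, mirror image of the left one but without pull tab: 10 mm plate with a 60 mm disc and hub facing inwards, top 120 mm above the bench, and an edge guide of its own. Origin at the middle of its foot, 27 mm above the bench. Geared to the left guide.
- label_roll_wide: fresh roll of blank labels standing on end, 104 mm diameter, 100 mm tall (bystander); origin at the centre of its underside
- label_roll_narrow: fresh roll of blank labels standing on end, 104 mm diameter, 50 mm tall (bystander); origin at the centre of its underside
- spent_core: empty cardboard core standing on end, 45 mm diameter, 80 mm tall (bystander); origin at the centre of its underside
- tape_roll: roll of brown packing tape lying flat, 104 mm diameter, 48 mm tall (bystander); origin at the centre of its underside
- safety_knife: carton knife lying flat, about 150 mm long and 16 mm high (bystander); origin at the centre of its underside
- scanner: hand-held barcode scanner lying on its side, about 150 mm long and 54 mm high (bystander); origin at the centre of its underside

How it is judged:
By the outcome, as a careful person would: the job done as asked, in the order asked, and still so for the second after the job is handed in, while the arm keeps its last pose, push and grip.
It also fails if it takes over 35 s, if anything falls off the work surface, if the arm or the gripper's body presses on something with over 40 N, if the wrist force passes 120 N, or if a joint passes its speed limit or range.

## Robot

A 6-joint arm with a two-finger parallel gripper is mounted at the origin on the work surface. World frame = base frame: x ahead of the robot, y to its left, z up, the work surface at z = 0. Lengths are in m, angles in rad, forces in N, time in s.
With the tool pointing down it reaches from about 0.325 to 0.875 m from the base axis. Payload 4.4 kg.
Tool frame: the origin (TCP) lies midway between the tips of the shut fingers; the grasp point (between the pads) lies 19 mm behind it; z points along the fingers, y is the line along which they close (so a half turn about z gives the same grasp; the last joint's range is limited). The gripper opens to 85 mm and grips with 20 to 120 N. Pads are 22 mm wide; open, the fingers measure 114 mm over their backs; the gripper's body (76 mm by 85 mm) begins 54 mm behind the grasp point. The pads swing forward as they close: fully open they stand 13 mm farther back than shut.
Start: joints at [1.147, 0.207, 1.542, -0, 1.393, -0.15], TCP at [0.155, 0.554, 0.231] pointing down, gripper open.
Joint ranges: [-2.73, 2.73], [-0.86, 2.22], [0.23, 2.46], [-1.11, 4.25], [0.08, 2.63], [-2.82, 2.82]. Speed limits (rad/s): [2.79, 2.79, 3.14, 3.14, 3.14, 3.14].

## Interface

Orientations are given as [roll, pitch, yaw] about the fixed x, y, z axes, in that order (R = Rz(yaw) Ry(pitch) Rx(roll)).
In Python, from station import manip, effector, kin, vision, order, readout gives the robot as it stands. Calls block until the motion is done:
- manip.movep(position, orientation): joint-space move of the TCP to a pose.
- manip.servo_line(position, vel=0.15, ori=None, f_stop=None): straight line of the TCP; ori=None keeps the orientation; vel is the mean speed in m/s. With f_stop (N) it stops when the force on the tool has changed by that much, and returns True; else False.
- manip.move_j(angles): joint-space move.
- effector.grip(opening, grasp_force=None): opening from 0.0 (shut) to 1.0 (fully open); grasp_force is the grip in N (None keeps the last); returns when the fingers have stopped.
- manip.dwell(seconds).
- kin.inverse_kinematics(position, orientation): joint angles nearest the present ones, or None.
- vision.camera(name): name is "scene" or "top" or "wrist"; returns the picture (480x640x3 uint8, blue, green, red); there is no depth.
- vision.camera_params(name): a dict with "intrinsics" (3x3 intrinsics, pixels), "camera_from_world" (4x4, takes a point from world to camera coordinates); the wrist camera has in their place "mount" (4x4, takes a point from camera to tool coordinates, whose origin is the TCP and whose axes are the flange's). Camera axes: x right, y down, z forward; pixel columns grow to the right and rows downward; lengths in m; the calibration is good to about 2 mm. A picture is of the moment at which its call begins: read the wrist's pose just before it. camera_params takes no time and is no camera call.
A pose or a line that the arm cannot do raises manip.IKError and nothing moves.
- order.job_done(): hands the job in; it is judged then, once.
Readings, each from a call of its own:
- readout.get_time(): time.
- readout.get_q(): joint angles.
- readout.get_qvel(): joint speeds.
- readout.get_joint_torque(): joint torques, N m.
- readout.get_tcp_pos(): TCP position.
- readout.get_ee_rot(): TCP orientation.
- readout.get_ft_force(): force on the tool from outside, world axes, zero at the start.
- readout.get_moment(): the same for the moment, N m.
- readout.get_finger_gap(): opening from 0.0 (shut) to 1.0 (fully open).
- readout.get_grasp_force(): force on a finger pad.
Only numpy, scipy, OpenCV 4.12 (cv2) and the standard library are available. Lean on these libraries where they do the work, as an engineer would, in place of code of your own. Each camera call takes 0.05 s, during which the arm holds its last target. There are 200 camera calls.

## Working session

There is one attempt and no reset: what is moved stays moved. The work goes in short steps, each a Python script; the robot and the scene stay as the last script left them, time stands still between calls to the robot, and variables do not carry over. Pictures are saved under pics/ and viewed, at most 10 in all, crops included, and the job is handed in when it is done.

```bash
mkdir -p pics; python3 - <<'E'
from station import vision,readout
import cv2,numpy as np
for n in("scene","top"):
    cv2.imwrite(f"pics/{n}0.png",vision.camera(n)); p=vision.camera_params(n); print(n,np.round(p["intrinsics"],1).tolist(),np.round(p["camera_from_world"],3).tolist())
print(np.round(vision.camera_params("wrist")["mount"],3).tolist(),readout.get_time(),readout.get_ee_rot())
E
```

```text
scene [[444.7, 0.0, 318.8], [0.0, 444.7, 232.0], [0.0, 0.0, 1.0]] [[0.829, 0.559, 0.019, -0.395], [0.32, -0.447, -0.835, -0.082], [-0.459, 0.698, -0.549, 1.25], [0.0, 0.0, 0.0, 1.0]]
top [[569.0, 0.0, 324.1], [0.0, 569.0, 238.3], [0.0, 0.0, 1.0]] [[0.018, -1.0, 0.013, -0.032], [-0.982, -0.02, -0.186, 0.536], [0.186, -0.01, -0.982, 1.217], [0.0, 0.0, 0.0, 1.0]]
[[0.0, -0.946, -0.324, 0.084], [1.0, 0.0, 0.0, -0.0], [-0.0, -0.324, 0.946, -0.143], [0.0, 0.0, 0.0, 1.0]] 0.1 [-3.13949423e+00 -3.23135712e-04  2.86874195e+00]
```

View pics/scene0.png

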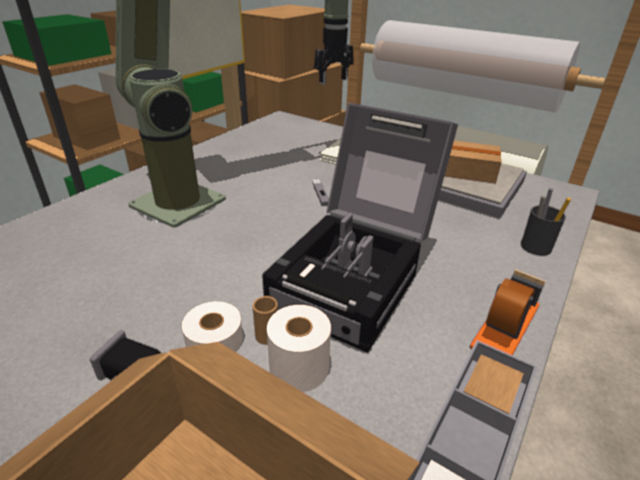

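View pics/top0.png

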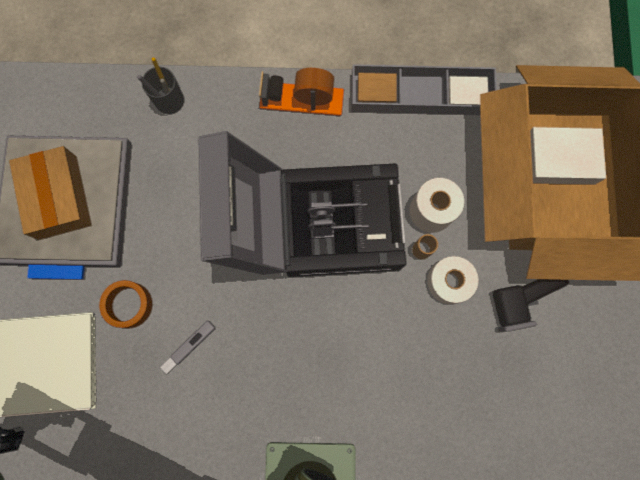

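The scene view shows the printer with its front facing world −y, and the pull tab at about (345,228). In the top view, the guides are at (320,195–250), the fin tips at about (367,205) and (367,227), and the strip is at (376,237). Outward is therefore towards the robot (about −x). Next I'll zoom in.

```bash
python3 - <<'E'
import cv2,numpy as np
a=cv2.imread("pics/top0.png")[155:280,275:415]; b=cv2.imread("pics/scene0.png")[205:305,285:385]
a=cv2.resize(a,None,fx=4,fy=4,interpolation=2);b=cv2.resize(b,(400,400),interpolation=2)
b=cv2.copyMakeBorder(b,0,100,0,0,0)
o=cv2.resize(np.hstack([a,b])[:, :960],None,fx=.83,fy=.83); o=np.clip(o.astype(float)*1.8,0,255).astype(np.uint8)
cv2.imwrite("pics/crop.png",o);print(o.shape)
E
```

```text
(415, 797, 3)
```

View pics/crop.png

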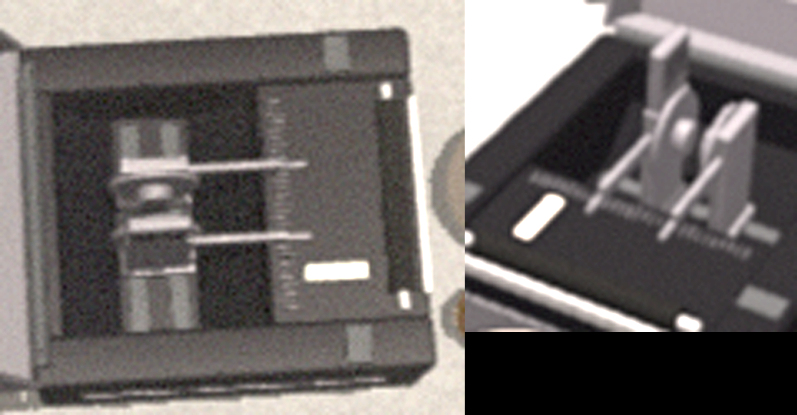

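The crop shows the left fin tip at top px (368.4,226.4), the strip at (376.5,236.6), and the tab's bright top edge at about crop (160,222). In the scene half, the tab top is at about (347,215).

```bash
cat > h.py <<'E'
import numpy as np,cv2
from station import vision
def ray(n,uv,z,T=None,K=None):
    if T is None: p=vision.camera_params(n);K=p["intrinsics"];T=np.linalg.inv(p["camera_from_world"])
    d=T[:3,:3]@np.linalg.solve(K,[uv[0],uv[1],1]);o=T[:3,3]
    return o+d*(z-o[2])/d[2]
E
python3 - <<'E'
from h import *
im=cv2.imread("pics/top0.png")
c=lambda x,y:(x/3.32+274.85,y/3.32+154.85); s=lambda x,y:((x-465)/3.32+285-.15,y/3.32+204.85)
P=lambda n,v:print(n,np.round(v,4))
P("tip",ray("top",c(310,237),.09));P("twintip",ray("top",c(305,163),.09))
P("tipS",ray("scene",s(592,207),.09))
P("tab",ray("top",c(161,222),.158));P("tabS",ray("scene",s(672,36),.158))
for n,f,b in(("top","top0",(225,250,360,395)),("scene","scene0",(255,285,295,320))):
    g=cv2.imread(f"pics/{f}.png")[b[0]:b[1],b[2]:b[3]].min(2)
    w=(g>130).astype(np.uint8);k,l,st,ce=cv2.connectedComponentsWithStats(w);i=1+st[1:,4].argmax()
    pts=np.argwhere(l==i)[:,::-1]+[b[2],b[0]]
    W=np.array([ray(n,p,.089) for p in pts]);m=W.mean(0);P("mark"+n,m)
    u=np.linalg.svd((W-m)[:,:2])[2][0];P("dir",u);print(np.degrees(np.arctan2(u[1],u[0])),len(pts))
for y in (25,):  # fins direction
    P("finL",ray("top",c(195,240),.09)); 
P("frontline",[ray("top",c(410,30),.095),ray("top",c(433,365),.095)])
P("leftwall",[ray("top",c(40,376),.095),ray("top",c(433,365),.095)])
P("camtop",np.linalg.inv(vision.camera_params("top")["camera_from_world"])[:3,3])
E
```

```text
tip [ 0.558  -0.1168  0.09  ]
twintip [ 0.6077 -0.1133  0.09  ]
tipS [ 0.5572 -0.107   0.09  ]
tab [ 0.5511 -0.0188  0.158 ]
tabS [ 0.5503 -0.0108  0.158 ]
marktop [ 0.5365 -0.1344  0.089 ]
dir [ 0.0649 -0.9979]
-86.27862240152896 84
markscene [ 0.5357 -0.1312  0.089 ]
dir [ 0.0856 -0.9963]
-85.08847217351477 81
finL [ 0.5545 -0.0417  0.09  ]
frontline [[ 0.699  -0.1823  0.095 ]
 [ 0.4745 -0.1957  0.095 ]]
leftwall [[ 0.4624  0.0564  0.095 ]
 [ 0.4745 -0.1957  0.095 ]]
camtop [ 0.3006 -0.0099  1.2957]
```

```bash
python3 - <<'E'
from h import *
from station import manip,effector,kin,readout
T=np.array([.547,-.015]);Y=None
for y in(-1.516,1.626):
    print(y,[None if q is None else np.round(q,2) for q in (kin.inverse_kinematics([*T,z],[np.pi,0,y]) for z in(.43,.128))])
p=readout.get_tcp_pos();o=readout.get_ee_rot()
print(kin.inverse_kinematics([p[0],p[1],.43],o), vision.camera_params("wrist")["intrinsics"])
E
```

```text
-1.516 [None, None]
1.626 [array([-0.19,  0.07,  1.3 ,  0.  ,  1.78, -0.24]), array([-0.19,  0.26,  1.71,  0.  ,  1.18, -0.24])]
[ 1.14747427e+00  1.32752092e-01  1.22767274e+00  5.03452810e-06
  1.78329097e+00 -1.50470639e-01] [[412.82156856   0.         323.23386094]
 [  0.         412.82156856 245.77238256]
 [  0.           0.           1.        ]]
```

```bash
python3 - <<'E'
from h import *
from station import manip,effector,kin,readout
p=readout.get_tcp_pos();R=[np.pi,0,1.626]
effector.grip(0.5)
manip.servo_line([p[0],p[1],.43],vel=.25)
manip.movep([.547,-.015,.43],R)
manip.servo_line([.547,-.015,.235],vel=.2)
cv2.imwrite("pics/w1.png",vision.camera("wrist"))
q=readout.get_tcp_pos();print(q,readout.get_ee_rot(),readout.get_time(),readout.get_ft_force())
E
```

```text
[ 0.54815824 -0.01511247  0.23679129] [3.13829473e+00 7.85811834e-04 1.62616274e+00] 5.1583 [0.04766418 0.77092237 0.19308037]
```

View pics/w1.png

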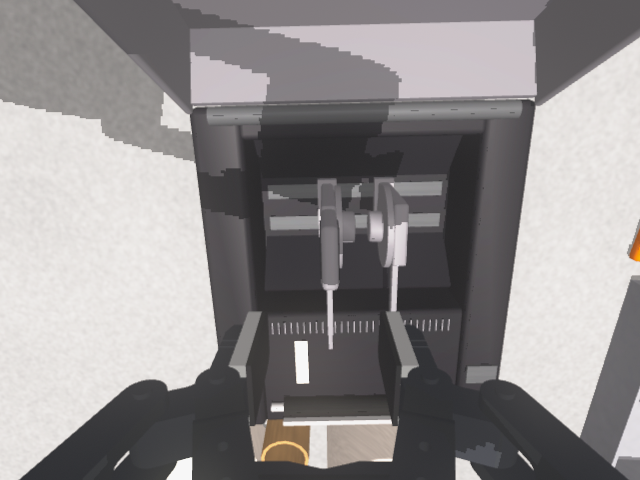

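The wrist view shows the left fin tip at (331,347), the strip centred at (302,362), and the tab top running along (330, ~180–285). The fingers straddle the tab's line.

```bash
cat >> h.py <<'E'
from scipy.spatial.transform import Rotation
def wcam():
    from station import readout
    p=vision.camera_params("wrist");F=np.eye(4);F[:3,:3]=Rotation.from_euler("xyz",readout.get_ee_rot()).as_matrix();F[:3,3]=readout.get_tcp_pos()
    return F@p["mount"],p["intrinsics"]
E
python3 - <<'E'
from h import *
T,K=wcam()
w=lambda uv,z:print(uv,np.round(ray(0,uv,z,T,K),4))
w((331,347),.09);w((330.5,295),.09);w((302,362),.089);w((301,342),.089);w((304,382),.089)
W=np.linalg.inv(T)
for x,y,z in((.5507,-.035,.158),(.5507,.005,.158),(.5507,-.015,.158),(.5507,-.015,.12)):
    c=K@(W@[x,y,z,1])[:3];print(x,y,z,c[:2]/c[2])
im=cv2.imread("pics/w1.png")[160:400,250:450];cv2.imwrite("pics/w1c.png",cv2.resize(np.clip(im*1.5,0,255).astype(np.uint8),None,fx=2.5,fy=2.5,interpolation=2))
E
```

```text
(331, 347) [ 0.5603 -0.1171  0.09  ]
(330.5, 295) [ 0.5571 -0.0708  0.09  ]
(302, 362) [ 0.5374 -0.1332  0.089 ]
(301, 342) [ 0.5359 -0.1143  0.089 ]
(304, 382) [ 0.5399 -0.1527  0.089 ]
0.5507 -0.035 0.158 [325.81117706 289.79564342]
0.5507 0.005 0.158 [329.94699165 224.40375029]
0.5507 -0.015 0.158 [327.82245693 257.99504028]
0.5507 -0.015 0.12 [326.97888946 237.69721164]
```

View pics/w1c.png

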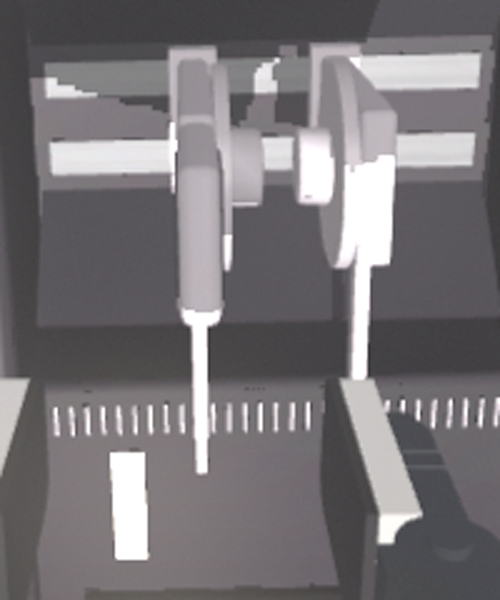

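```bash
python3 - <<'E'
from h import *
from station import manip,effector,kin,readout
R=[np.pi,0,1.63]
s=manip.servo_line([.549,-.014,.128],vel=.1,ori=R,f_stop=8)
effector.grip(0.0,grasp_force=50)
a=readout.get_tcp_pos();print(s,a,readout.get_finger_gap(),readout.get_grasp_force(),readout.get_ft_force())
u=np.array([-.998,-.06,0])
manip.servo_line(np.array([.549,-.014,.128])+.019*u,vel=.04)
manip.dwell(.3)
b=readout.get_tcp_pos();print(b,(b-a)@u,readout.get_finger_gap(),readout.get_grasp_force(),readout.get_ft_force(),readout.get_time())
for n in("top","scene","wrist"): cv2.imwrite(f"pics/{n}2.png",vision.camera(n))
a=cv2.imread("pics/top2.png")[175:265,295:405];b=cv2.imread("pics/scene2.png")[225:305,280:360]
a=cv2.resize(a,None,fx=4,fy=4,interpolation=2);b=cv2.resize(b,(360,360),interpolation=2)
cv2.imwrite("pics/c2.png",np.clip(np.hstack([a,b]).astype(float)*1.6,0,255).astype(np.uint8))
E
```

```text
False [ 0.55035576 -0.01406173  0.12892762] 0.1090595077480079 51.05500817298889 [ 3.35460134 -0.369763    1.41306807]
[ 0.53105293 -0.01554355  0.12888769] 0.019353126250506593 0.10807096371012267 52.015217542648315 [ 4.53811074 -0.89252643  5.6007442 ] 7.6917
```

View pics/c2.png

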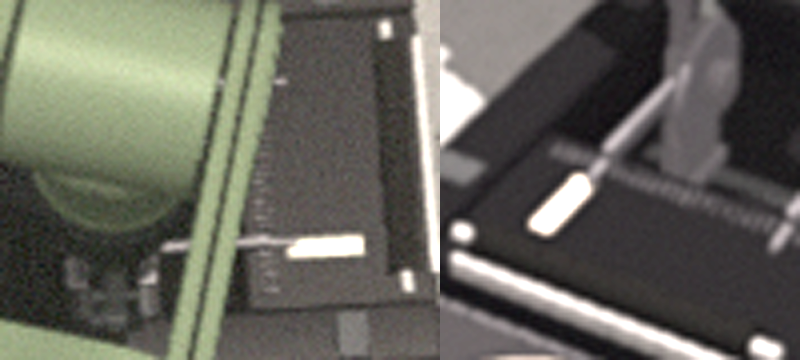

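View pics/wrist2.png

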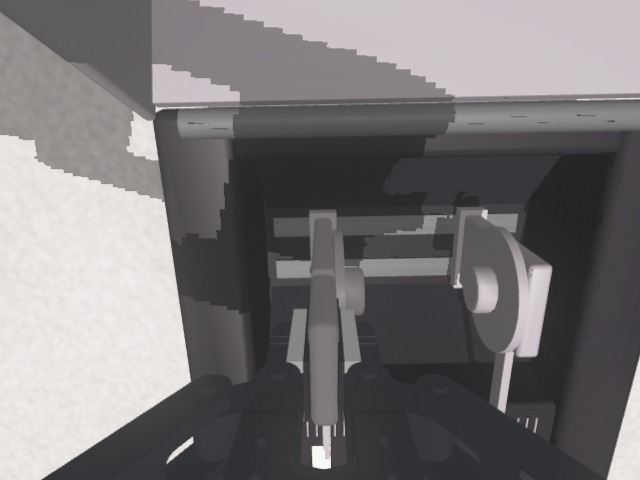

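The tab is held. In the top crop, the fin reaches the strip at about (290,241), roughly 2–3 mm short of its midline at about y=247. The wrist view shows the fin at about (326,445) and the strip at about (321,457), so I'll measure there.

```bash
python3 - <<'E'
from h import *
g=cv2.imread("pics/wrist2.png").min(2)
for r in (430,436,442,446,450,455,460,464): print(r,g[r,304:344].tolist())
E
```

```text
430 [67, 65, 100, 161, 143, 57, 68, 69, 68, 69, 69, 96, 149, 148, 68, 70, 68, 68, 124, 199, 200, 200, 199, 200, 200, 190, 144, 68, 69, 92, 155, 178, 69, 69, 68, 68, 68, 64, 67, 134]
436 [68, 69, 82, 124, 139, 69, 69, 69, 68, 69, 69, 83, 118, 124, 69, 69, 69, 69, 107, 176, 200, 200, 200, 200, 200, 191, 145, 69, 69, 76, 103, 114, 69, 68, 69, 69, 69, 69, 72, 88]
442 [69, 68, 69, 69, 69, 69, 69, 69, 70, 69, 69, 70, 69, 69, 70, 70, 69, 69, 105, 173, 200, 200, 200, 200, 200, 200, 178, 70, 70, 70, 70, 69, 69, 68, 69, 70, 69, 70, 69, 68]
446 [69, 69, 69, 69, 69, 69, 69, 96, 169, 223, 223, 223, 223, 221, 221, 221, 220, 221, 214, 176, 192, 200, 200, 200, 200, 201, 173, 71, 70, 70, 70, 70, 69, 70, 69, 69, 70, 68, 69, 69]
450 [69, 69, 69, 69, 70, 70, 69, 90, 215, 247, 247, 247, 247, 247, 247, 247, 247, 247, 247, 247, 242, 200, 200, 200, 200, 198, 167, 70, 70, 70, 70, 70, 70, 70, 69, 69, 70, 70, 69, 69]
455 [69, 70, 69, 70, 69, 69, 69, 90, 216, 247, 247, 247, 247, 247, 247, 247, 247, 247, 247, 247, 246, 199, 199, 199, 199, 193, 154, 70, 70, 69, 70, 70, 70, 69, 69, 69, 70, 69, 69, 69]
460 [69, 70, 69, 70, 69, 69, 69, 66, 202, 247, 247, 247, 247, 247, 247, 247, 247, 247, 247, 247, 247, 247, 247, 247, 247, 247, 226, 63, 70, 70, 70, 70, 70, 69, 69, 69, 70, 70, 68, 70]
464 [64, 67, 68, 68, 69, 69, 66, 54, 162, 246, 247, 247, 247, 247, 247, 247, 247, 247, 247, 247, 247, 247, 247, 247, 247, 247, 231, 60, 70, 70, 70, 70, 70, 69, 69, 70, 70, 68, 66, 65]
```

At the strip the tip is centred at column 327.6 and the strip at 321.3, with 19.1 px equal to 10 mm. That means 3.3 mm further out.

```bash
python3 - <<'E'
from h import *
from station import manip,readout
u=np.array([-.998,-.06,0])
manip.servo_line(np.array([.549,-.014,.128])+.0223*u,vel=.02)
manip.dwell(.4)
print(readout.get_tcp_pos(),readout.get_ft_force(),readout.get_grasp_force(),readout.get_time())
im=vision.camera("wrist");cv2.imwrite("pics/w3.png",im);cv2.imwrite("pics/w3c.png",cv2.resize(im[390:480,270:380],None,fx=5,fy=5,interpolation=0))
g=im.min(2)
for r in (442,450,455,460): print(r,g[r,304:344].tolist())
E
```

```text
[ 0.52788539 -0.01578375  0.12889409] [ 4.70135334 -0.43061329  6.2615621 ] 52.04092025756836 8.5583
442 [68, 68, 68, 68, 68, 68, 68, 69, 69, 68, 68, 69, 69, 69, 69, 68, 69, 69, 108, 176, 199, 200, 200, 200, 200, 200, 178, 69, 69, 68, 69, 69, 69, 69, 69, 69, 69, 68, 69, 68]
450 [67, 68, 68, 69, 69, 69, 69, 69, 68, 69, 69, 69, 69, 137, 239, 247, 247, 247, 247, 247, 243, 200, 200, 200, 200, 232, 247, 247, 247, 247, 247, 247, 126, 69, 69, 68, 68, 69, 69, 68]
455 [68, 68, 68, 68, 69, 69, 69, 69, 69, 69, 69, 70, 67, 121, 234, 247, 247, 247, 247, 247, 244, 199, 199, 199, 198, 231, 247, 247, 247, 247, 247, 246, 126, 69, 69, 68, 69, 68, 69, 68]
460 [68, 68, 69, 68, 68, 69, 69, 68, 69, 69, 69, 69, 65, 81, 215, 247, 247, 247, 247, 247, 247, 247, 247, 247, 247, 247, 247, 247, 247, 247, 247, 246, 115, 62, 68, 69, 69, 69, 69, 68]
```

View pics/w3c.png

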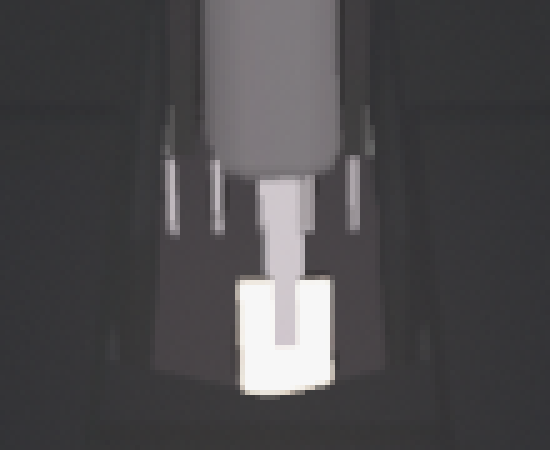

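The fin tip is centred on the strip: tip at column 327.0, strip at 327.0. The guide is still gripped and steady, so I'm handing in.

```bash
python3 -c "
from station import order,readout
print(abs(readout.get_qvel()).max());print(order.job_done())"
```

```text
0.0018043738908229924
the job is handed in; nothing more can be done
None
```

The roll guide is drawn out with its edge tip centred over the paper strip, still held in the gripper at hand-in (about 8.6 s on the robot's clock), with no contact with the other things on the bench seen along the way.

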